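# Turn the cap display to the front and lay the silver wheel cap on its marked pad

## Robot

A 6-joint arm with a two-finger parallel gripper is mounted at the origin on a cart in front of the work surface, level with it; the furniture and walls round the work are solid. World frame = base frame: x ahead of the robot, y to its left, z up, the work surface at z = 0. Lengths are in m, angles in rad, forces in N, time in s.
With the tool pointing down it reaches from about 0.3 to 0.775 m from the base axis. Payload 14.6 kg.
Tool frame: the origin (TCP) lies at the centre of the arm's flange, where the gripper is bolted on; the fingertips stand 199 mm ahead of it and the grasp point (between the pads) lies ctrl.tcp_to_grasp ahead of it (ctrl.tcp_to_grasp is the distance from the TCP to the grasp point, in m); z points along the fingers, y is the line along which they close (so a half turn about z gives the same grasp; the last joint's range is limited). The gripper opens to 94 mm and grips with 3 to 60 N. Pads are 16 mm wide; open, the fingers measure 119 mm over their backs; the gripper's body (75 mm by 177 mm) begins 78 mm behind the grasp point.
Start: joints at [1.038, 0.3, 1.521, -0, 1.321, -0.067], TCP at [0.247, 0.491, 0.405] pointing down, gripper open.
Joint ranges: [-3.03, 3.03], [-0.79, 2.21], [0.23, 2.52], [-1.04, 4.18], [0, 3.07], [-2.55, 2.55]. Speed limits (rad/s): [2.22, 2.22, 2.57, 3.14, 3.14, 3.14].

## Interface

Orientations are given as [roll, pitch, yaw] about the fixed x, y, z axes, in that order (R = Rz(yaw) Ry(pitch) Rx(roll)).
In Python, from station import ctrl gives the robot as it stands. The module is installed in compiled form; this text tells all that it offers.
- The arm moves only by the shell command python3 -m jog 'ROWS' [OPENING] [FORCE]. ROWS is JSON, a list of rows, each a list of 6 numbers: the shift along the tool's x, y, z in cm, then the turn, a rotation vector about the tool's x, y, z in rad. In form: [[tx, ty, tz, ax, ay, az], ...]. A call has 1 to 8 rows; each row is the pose to reach, as a shift and turn from the pose commanded when the call began, along the tool's axes at that moment; what a row does not reach only later rows make up. A row lasts 1/10 s, in which the tool goes at most 50 mm and 8.59 degrees, less where a joint would pass 70% of its speed; a pose out of reach is approached as far as the arm can. A call with a gripper value outside its range is refused whole. OPENING is the opening in per cent of the stroke, from 0 (shut) to 100 (fully open), set as the call begins (- or left out, the last holds). The fingers move at their own pace and stop on an object; FORCE is the grip in N (left out, the last holds). Time passes only in rows, so rows that repeat a pose let the fingers close. It gives the time, the measured TCP pose, the force, the opening and the grip force at its end, in the units of the state.
- ctrl.get_obs(): the state, without advancing time (a new reading comes with each control period).
- ctrl.camera(name): name is "side" or "top"; returns a dict with "img" (480x640x3 uint8, blue, green, red), "intrinsics" (3x3 intrinsics, pixels), "R" (3x3) and "t" (3): a world point X has camera coordinates R X + t. Camera axes: x right, y down, z forward; pixel columns grow to the right and rows downward; lengths in m; the calibration is good to about 2 mm. A picture is of the moment at which its call begins. There is no depth.
- ctrl.hand_in(): hands the job in; it is judged then, once.
The state is a dict: "time_s": time; "qpos": joint angles; "joint_vel": joint speeds; "tau": joint torques, N m; "ee_pos": TCP position; "eef_rot": TCP orientation; "force": force on the tool from outside, world axes, zero at the start; "moment": the same for the moment, N m; "grip_width": finger opening in m; "grip_force": force on a finger pad.
Only numpy, scipy, OpenCV 4.12 (cv2) and the standard library are available. Lean on these libraries where they do the work, as an engineer would, in place of code of your own. Each camera call takes 0.05 s, during which the arm holds its last target. There are 200 camera calls.

## Task

First turn the display turntable until its yellow pad lines up with the white pointer on its base. Then take the silver wheel cap that stands on edge in the cap board, put it down flat on the board's rubber mat and let go, take it again by its rim, and lay it flat in the middle of the yellow pad, the pad still at the pointer. Do not drop the cap, leave the black cap in its slot, and do not disturb the tools and tins round about.

Things in the scene. Friction and masses are not known exactly. Their poses are not given: they have to be found in the camera images.
- turntable: Fixed base of the turntable, left or right of the robot, turned either way: steel disc with a tongue 6 mm high, out to 150 mm from the axis, that carries the white pointer. Origin on the axis, table height; the pointer lies along -x, z up. On it turns a wooden plate 236 mm across, top 32 mm above the table, with a 5 mm brass boss and three pads 72 mm across, 4 mm thick: one yellow, two black.
- rotor (a joint): Angle of the plate, rad, counter-clockwise from above; 0 or a whole turn: yellow pad at the pointer. Turns either way, no stop within a turn, light friction (0.12 N m), stays where left. Nine upright steel pegs stand round its rim to push it by: 12 mm thick, on a circle of 108 mm radius, from 32 to 58 mm above the table, 40 degrees apart, at 20, 60, 100 ... degrees from the yellow pad's direction.
- yellow_pad (a point): Centre of the upper face of the yellow pad, 62 mm from the turning axis, 36 mm above the table. It turns with the plate.
- front_spot (a point): Fixed spot over the base where the centre of the yellow pad is when it lines up with the white pointer: 62 mm from the turning axis towards the pointer, 36 mm above the table.
- cap_board: Fixed plywood board 240 (x) by 200 (y) by 12 mm, left or right of the robot. Origin under its centre at table height, x to its slotted side, z up. Two slots at x = 75, y = +45 and -45 mm each hold a cap on edge, its axis along the board's y. Slot floor 12 mm, top edges of the slot walls 34 mm above the table; each slot is 30 mm wide over its walls. Rubber mat on the side of negative x.
- mat_centre (a point): Centre of the rubber mat's upper face, 15 mm above the table, at x = -43 mm, y = 0 of the board. The mat is 135 mm (x) by 186 mm (y).
- silver_cap: Loose silver wheel centre cap with a blue badge: a disc 60 mm across and 16 mm thick, 40 to 85 g. Origin at its middle, its own y axis is the disc's axis. It starts on edge in one of the two slots, top edge 72 mm above the table; on edge on a flat place it stands by itself and tips over flat when its upper part is pushed along its axis. It may finally lie either face up.
- black_cap: Loose black wheel cap with a red badge, same size and axes, on edge in the other slot. To be left there.
- clear_tote: Obstacle: fixed clear plastic box with a lid near the left front corner of the table, 211 (x) by 289 (y) by 164 mm high; origin under its middle. Pass over or beside it.
- oil_can: Bystander: red oil can with a spout, 70 mm across, 150 mm high, origin under its middle. Also fixed on that right side: a heap of rusty nails, 72 mm across, to be passed at 90 mm or higher, about 0.53 m ahead and 0.28 m right of the robot, and a blue vice 120 mm high, 0.27 m ahead and 0.2 m right.
- tape_measure: Bystander: yellow tape measure, 66 x 76 x 34 mm, origin under its middle.
- pliers_red: Bystander: pliers with red handles, 56 x 170 x 14 mm lying flat, long along its own y, origin under its middle.
- bolt_tin: Bystander: open grey tin, 60 mm across, 45 mm high, origin under its middle.
- screwdriver_amber: Bystander: screwdriver with an amber handle, 30 x 200 x 30 mm, long along its own y, origin under its middle.

How it is judged:
On the way, in this order (a step that is already met when the one before it is completed fails the run):
1. the yellow pad stands at the pointer and the plate is at rest, the silver cap still on edge in its slot (horizontal distance between yellow_pad and front_spot below 0.01 m and velocity of joint rotor between -0.05 and 0.05 rad/s and distance of silver_cap from where it was at the start of the episode below 0.012 m), for 0.2 s.
2. the silver cap lies flat and released on the rubber mat (angle between the y axis of silver_cap and the z axis of cap_board, either way round below 0.1 rad and contact force between the fingers and silver_cap below 0.05 N and linear speed of silver_cap below 0.03 m/s and z of silver_cap in the frame of mat_centre below 0.013 m and x of silver_cap in the frame of mat_centre between -0.0675 and 0.0675 m and y of silver_cap in the frame of mat_centre between -0.093 and 0.093 m), for 0.2 s.
At the end, for the whole second after the job is handed in: The yellow pad is within 10 mm of the spot at the pointer and the plate is at rest; the silver cap lies flat (within 0.1 rad) on the yellow pad, its centre within 10 mm of the pad's centre, released and at rest; the black cap is still in its slot (horizontal distance between yellow_pad and front_spot below 0.01 m and velocity of joint rotor between -0.05 and 0.05 rad/s and angle between the y axis of silver_cap and the z axis of cap_board, either way round below 0.1 rad and contact force between the fingers and silver_cap below 0.05 N and horizontal distance between silver_cap and yellow_pad below 0.01 m and height (world z) of silver_cap between 0.04 and 0.048 m and linear speed of silver_cap below 0.02 m/s and distance of black_cap from where it was at the start of the episode below 0.012 m); the robot touches nothing.
It fails at once if the silver cap is dropped or thrown (it moves faster than 1 m/s out of the fingers, a fall of about 5 cm) (linear speed of silver_cap above 1 m/s and contact force between the fingers and silver_cap below 0.1 N).
It fails at once if the black cap is moved from its slot (distance of black_cap from where it was at the start of the episode above 0.02 m).
It fails at once if a tool or tin standing round about is moved by more than 3 cm (distance of any of oil_can, tape_measure, pliers_red, bolt_tin, screwdriver_amber from where it was at the start of the episode above 0.03 m).
It fails at once if the oil can or the bolt tin is tipped over (angle between any of oil_can, bolt_tin's own z axis and vertical above 0.5 rad).
It also fails if it takes over 72 s, if anything falls off the work surface, if the arm or the gripper's body presses on something with over 40 N, if the wrist force passes 120 N, or if a joint passes its speed limit or range.

## Working session

There is one attempt and no reset: what is moved stays moved. The work goes in short steps, Python scripts to look and compute and a shell command to move; the robot and the scene stay as the last step left them, time stands still between calls to the robot, and variables do not carry over. Pictures are saved under pics/ and viewed, at most 10 in all, crops included, and the job is handed in when it is done.

```bash
mkdir -p pics; ls; python3 - <<'E'
from station import ctrl
import cv2,numpy as np
np.set_printoptions(precision=4,suppress=True)
for n in("side","top"):
    c=ctrl.camera(n);cv2.imwrite(f"pics/{n}0.png",c["img"]);np.savez(n+"0.npz",**c)
    print(n,c["intrinsics"].tolist(),c["R"],c["t"],-c["R"].T@c["t"])
print(ctrl.get_obs(),ctrl.tcp_to_grasp)
E
```

```text
pics
side [[567.894368649121, 0.0, 314.59418677704866], [0.0, 567.894368649121, 247.2567676948496], [0.0, 0.0, 1.0]] [[-0.916  -0.401  -0.0066]
 [-0.1865  0.4405 -0.8782]
 [ 0.3551 -0.8032 -0.4783]] [0.5554 0.1369 1.3444] [0.0569 1.2423 0.7669]
top [[601.4023075642435, 0.0, 314.58445556068193], [0.0, 601.4023075642435, 231.70784552070322], [0.0, 0.0, 1.0]] [[ 0.0172 -0.9998  0.0075]
 [-0.9989 -0.0175 -0.0442]
 [ 0.0443 -0.0067 -0.999 ]] [0.0207 0.5674 1.8105] [0.4861 0.0428 1.8337]
{'time_s': 0.1, 'qpos': array([ 1.0384,  0.3004,  1.5215, -0.    ,  1.3207, -0.0666]), 'joint_vel': array([-0.001 , -0.0015, -0.0031, -0.0007,  0.0022, -0.0001]), 'tau': array([  0.0008, -53.2648, -35.3291,   0.0709,   0.0234,  -0.    ]), 'ee_pos': array([0.247 , 0.4914, 0.4041]), 'eef_rot': array([-3.1405, -0.    ,  2.6758]), 'force': array([-0.6041,  0.3158, -0.5388]), 'moment': array([-0.0001,  0.0228, -0.0321]), 'grip_force': 0.0, 'grip_width': 0.09386175256884993} 0.1804
```

View pics/top0.png

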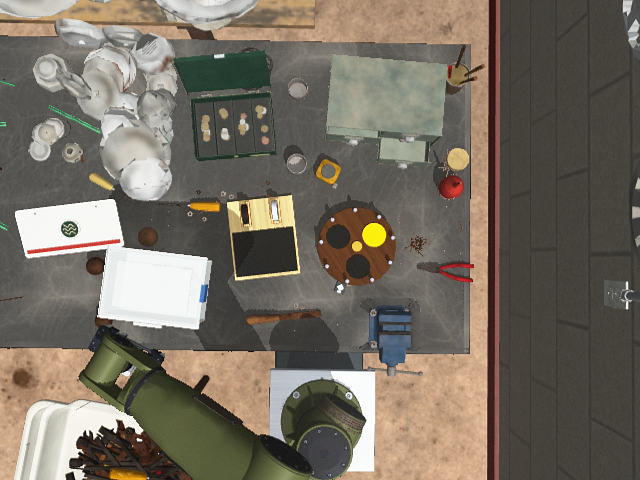

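View pics/side0.png

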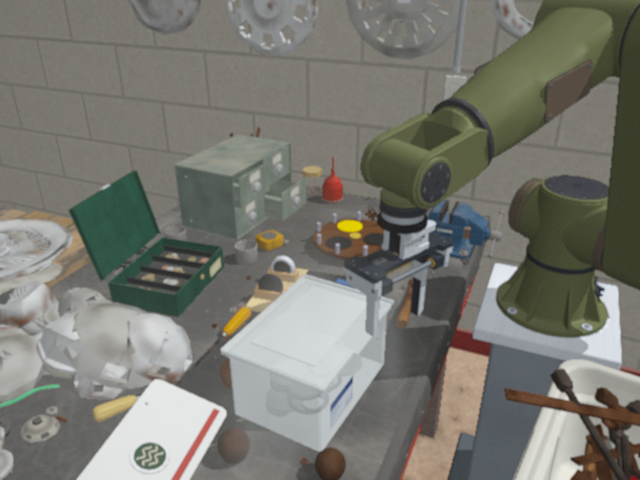

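Top view: turntable centre is near (357,245), yellow pad (374,234), pointer (340,288). The silver cap is near (274,210) and the black cap near (245,212). I'll enlarge both views.

```bash
python3 - <<'E'
import cv2
a=cv2.imread("pics/top0.png")[188:303,220:410];cv2.imwrite("pics/topc.png",cv2.resize(a,None,fx=4,fy=4,interpolation=cv2.INTER_CUBIC))
a=cv2.imread("pics/side0.png")[195:320,230:430];cv2.imwrite("pics/sidec.png",cv2.resize(a,None,fx=4,fy=4,interpolation=cv2.INTER_CUBIC))
E
```

```text
(no output)
```

View pics/topc.png

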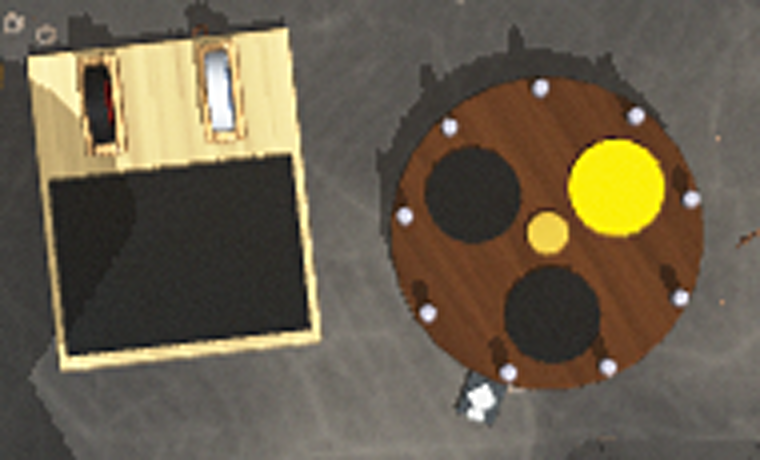

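View pics/sidec.png

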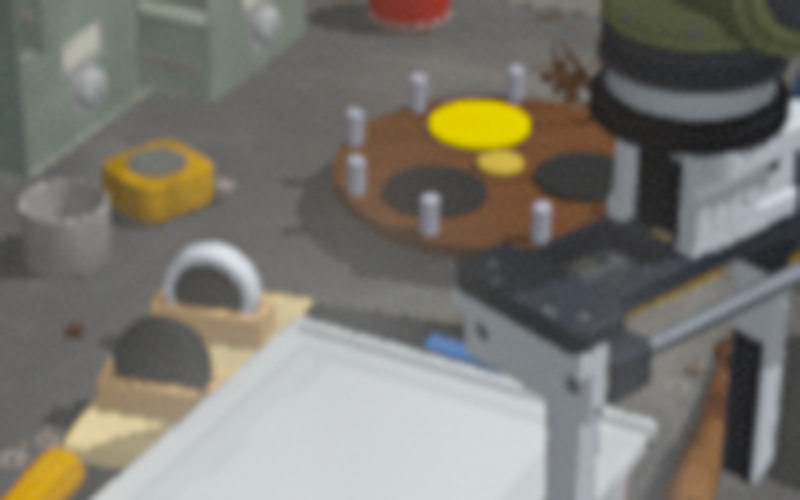

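Crop readings. Top: boss (548,232), yellow pad (616,188), white pointer (481,400), board corners (28,57), (288,28), (321,340), (62,370), silver cap rim about (218,90). Side: boss (500,163), yellow pad (480,124), silver cap top about (213,246).

```bash
cat > h.py <<'E'
import numpy as np,cv2
np.set_printoptions(precision=4,suppress=True)
C={n:dict(np.load(n+"0.npz")) for n in("top","side")}
def full(n,p): # crop->full
    o=dict(top=(220,188),side=(230,195))[n]; return np.array([o[0]+(p[0]+.5)/4-.5,o[1]+(p[1]+.5)/4-.5])
def ray(n,uv):
    c=C[n];d=c["R"].T@np.linalg.solve(c["intrinsics"],[uv[0],uv[1],1]);return -c["R"].T@c["t"],d
def atz(n,uv,z):
    o,d=ray(n,uv);return o+d*(z-o[2])/d[2]
def tri(a,b):
    o1,d1=ray("top",a);o2,d2=ray("side",b)
    s=np.linalg.lstsq(np.c_[d1,-d2],o2-o1,rcond=None)[0];p,q=o1+s[0]*d1,o2+s[1]*d2
    return (p+q)/2,np.linalg.norm(p-q)
def proj(n,X):
    c=C[n];p=c["intrinsics"]@(c["R"]@np.asarray(X)+c["t"]);return p[:2]/p[2]
E
python3 - <<'E'
from h import *
f=full
for k,a,b in[("boss",(548,232),(500,163)),("yel",(616,188),(480,124)),("cap",(218,90),(213,246)),("peg1",(541,88),(354,112)),("peg2",(636,116),(419,76))]:
    print(k,*tri(f("top",a),f("side",b)))
ax=atz("top",f("top",(548,232)),.037);y=atz("top",f("top",(616,188)),.036);pt=atz("top",f("top",(481,400)),.006)
print(ax,y,pt,np.linalg.norm(y-ax),np.linalg.norm(pt-ax))
A=lambda v:np.arctan2(v[1],v[0])
print("yel ang",np.degrees(A(y-ax)),"pointer",np.degrees(A(pt-ax)))
for p in[(541,88),(636,116),(691,199),(681,298),(609,368),(509,373),(428,313),(405,215),(450,127)]:
    v=atz("top",f("top",p),.058)-ax;print(np.linalg.norm(v[:2]),np.degrees(A(v)),np.degrees(A(v)-A(y-ax))%360)
P=[atz("top",f("top",p),.012)[:2] for p in[(28,57),(288,28),(321,340),(62,370)]];P=np.array(P);print(P)
c=P.mean(0);xa=(P[0]+P[1]-P[2]-P[3]);xa/=np.linalg.norm(xa);ya=np.array([-xa[1],xa[0]]);print("board",c,np.degrees(A(xa)),"sides",np.linalg.norm(P-np.roll(P,1,0),axis=1))
for s in(1,-1):print("slot",c+.075*xa+s*.045*ya)
print("mat",c-.043*xa,"cap@.072",atz("top",f("top",(218,90)),.072),"front",ax[:2]+.062*(pt-ax)[:2]/np.linalg.norm((pt-ax)[:2]))
for p in[(220,92)]:print("slotwall@.034",atz("top",f("top",p),.034))
E
```

```text
boss [ 0.5261 -0.0961  0.0339] 0.0009112147567407115
yel [ 0.5599 -0.1465  0.0348] 0.000866350895443503
cap [0.6256 0.1507 0.0735] 0.0002471214710413646
peg1 [ 0.6328 -0.0873  0.0572] 0.0006029805741952001
peg2 [ 0.6125 -0.1581  0.0585] 0.0009729790390817844
[ 0.5264 -0.0957  0.037 ] [ 0.5603 -0.1462  0.036 ] [ 0.399  -0.0491  0.006 ] 0.06081489403141567 0.1391977342748184
yel ang -56.193780008838665 pointer 159.9169510360372
0.1063737422717969 4.479202876763906 60.67298288560258
0.10664185665332325 -35.77417061302158 20.419609395817087
0.10694572909203272 -76.06351993319902 340.1302600756396
0.10821463055169137 -116.01448052584081 300.17929948299786
0.10945166782616775 -155.862589490528 260.3311905183107
0.10871161689229726 164.5888737649347 220.78265377377338
0.10851928151292556 124.65408579818221 180.84786580702087
0.10791784997430054 84.55162707888378 140.74540708772244
0.10688959798565027 44.736855677694415 100.93063568653308
[[0.6529 0.299 ]
 [0.6786 0.1022]
 [0.4424 0.0729]
 [0.4165 0.2678]]
board [0.5476 0.1855] 7.3102710188187325 sides [0.2385 0.1985 0.238  0.1967]
slot [0.6163 0.2397]
slot [0.6277 0.1504]
mat [0.505 0.18 ] cap@.072 [0.6256 0.1508 0.072 ] front [ 0.4682 -0.0744]
slotwall@.034 [0.6272 0.1516 0.034 ]
```

```bash
cat > d.py <<'E'
# python3 d.py x y ztip yawdeg ... : tool-axis shift (cm) and turn from the present pose to each target (fingertip height)
import sys,numpy as np
from scipy.spatial.transform import Rotation as R
from station import ctrl
o=ctrl.get_obs();R0=R.from_euler("xyz",o["eef_rot"]);a=list(map(float,sys.argv[1:]))
for x,y,z,w in np.reshape(a,(-1,4)):
    t=R0.inv().apply(np.array([x,y,z+.199])-o["ee_pos"])*100
    r=(R0.inv()*R.from_euler("xyz",[np.pi,0,np.radians(w)])).as_rotvec()
    print(np.round(t,2).tolist(),np.round(r,3).tolist())
E
python3 d.py .448 -.1715 .205 180
python3 -m jog '[[-23,-25,0,0,0,-0.23],[-23,-25,0,0,0,-0.23],[-23,-25,0,0,0,-0.23],[-23,-25,0,0,0,-0.23],[-47.7,-50.2,0,0,0,-0.466],[-47.7,-50.2,0,0,0,-0.466],[-47.7,-50.2,0,0,0,-0.466],[-47.7,-50.2,0,0,0,-0.466]]' 0 20
python3 d.py .448 -.1715 .205 180
```

```text
[-47.73, -50.2, 0.07] [-0.001, -0.0, -0.466]
time_s: 0.9
ee_pos: [0.3581, 0.117, 0.4048]
eef_rot: [3.142, 0.0, -3.14]
force: [1.1, -0.3, 0.9]
grip_width: 0.0332
grip_force: 0.0
[-8.95, -28.86, 0.08] [0.0, 0.0, 0.001]
```

```bash

python3 -m jog '[[-9,-28.8,0,0,0,0],[-9,-28.8,0,0,0,0],[-9,-28.8,0,0,0,0],[-9,-28.8,0,0,0,0],[-9,-28.8,0,0,0,0],[-9,-28.8,0,0,0,0],[-9,-28.8,5,0,0,0],[-9,-28.8,10,0,0,0]]'
python3 d.py .448 -.1715 .042 180
```

```text
time_s: 1.7
ee_pos: [0.4482, -0.1705, 0.3036]
eef_rot: [-3.141, 0.002, 3.139]
force: [0.9, 0.2, -1.7]
grip_width: 0.0004
grip_force: 0.0
[0.03, -0.1, 6.26] [-0.001, 0.002, -0.002]
```

```bash

python3 -m jog '[[0,0,4,0,0,0],[0,0,6.2,0,0,0],[0,0,6.2,0,0,0],[0,0,6.2,0,0,0]]'
python3 - <<'E'
import numpy as np
p=lambda a:np.array([.5252+.108*np.cos(np.radians(a)),-.0962+.108*np.sin(np.radians(a))])
for s in(224,176,128,96):
    print(s,[(a,np.round([-(p(a)-p(s))[0]*100,(p(a)-p(s))[1]*100],1).tolist()) for a in range(s-6,s-49,-6)])
E
```

```text
time_s: 2.1
ee_pos: [0.4485, -0.1692, 0.2433]
eef_rot: [3.142, -0.0, -3.141]
force: [0.2, 0.8, 0.4]
grip_width: 0.0
grip_force: 0.0
224 [(218, [0.7, 0.9]), (212, [1.4, 1.8]), (206, [1.9, 2.8]), (200, [2.4, 3.8]), (194, [2.7, 4.9]), (188, [2.9, 6.0]), (182, [3.0, 7.1]), (176, [3.0, 8.3])]
176 [(170, [-0.1, 1.1]), (164, [-0.4, 2.2]), (158, [-0.8, 3.3]), (152, [-1.2, 4.3]), (146, [-1.8, 5.3]), (140, [-2.5, 6.2]), (134, [-3.3, 7.0]), (128, [-4.1, 7.8])]
128 [(122, [-0.9, 0.6]), (116, [-1.9, 1.2]), (110, [-3.0, 1.6]), (104, [-4.0, 2.0]), (98, [-5.1, 2.2]), (92, [-6.3, 2.3]), (86, [-7.4, 2.3]), (80, [-8.5, 2.1])]
96 [(90, [-1.1, 0.1]), (84, [-2.3, 0.0]), (78, [-3.4, -0.2]), (72, [-4.5, -0.5]), (66, [-5.5, -0.9]), (60, [-6.5, -1.4]), (54, [-7.5, -2.0]), (48, [-8.4, -2.7])]
```

```bash

python3 -m jog '[[0.7,0.9,0,0,0,0],[1.4,1.8,0,0,0,0],[1.9,2.8,0,0,0,0],[2.4,3.8,0,0,0,0],[2.7,4.9,0,0,0,0],[2.9,6,0,0,0,0],[3,7.1,0,0,0,0],[3,8.3,0,0,0,0]]'
python3 -m jog '[[-0.1,1.1,0,0,0,0],[-0.4,2.2,0,0,0,0],[-0.8,3.3,0,0,0,0],[-1.2,4.3,0,0,0,0],[-1.8,5.3,0,0,0,0],[-2.5,6.2,0,0,0,0],[-3.3,7,0,0,0,0],[-4.1,7.8,0,0,0,0]]'
python3 -m jog '[[-0.9,0.6,0,0,0,0],[-1.9,1.2,0,0,0,0],[-3,1.6,0,0,0,0],[-4,2,0,0,0,0],[-5.1,2.2,0,0,0,0],[-5.1,2.2,0,0,0,0],[-5.1,2.2,0,0,0,0]]'
python3 - <<'E'
from station import ctrl
import cv2,numpy as np
for n in("side","top"):
    c=ctrl.camera(n);cv2.imwrite(f"pics/{n}1.png",c["img"])
a=cv2.imread("pics/top1.png")[188:303,300:410];b=cv2.imread("pics/side1.png")[195:310,300:410]
cv2.imwrite("pics/c1.png",cv2.resize(np.hstack([a,b]),None,fx=3.5,fy=3.5,interpolation=cv2.INTER_CUBIC))
i=cv2.imread("pics/top1.png")[188:303,300:410].astype(int);m=(i[...,2]>180)&(i[...,1]>150)&(i[...,0]<60)
ys,xs=np.nonzero(m);print(m.sum(),xs.mean()+300,ys.mean()+188)
from h import *
y=atz("top",(xs.mean()+300,ys.mean()+188),.036)-[.5252,-.0962,0];print(y,np.degrees(np.arctan2(y[1],y[0])))
E
python3 d.py .517 .011 .042 180
```

```text
time_s: 2.9
ee_pos: [0.4183, -0.0852, 0.2428]
eef_rot: [-3.141, 0.0, -3.141]
force: [1.8, -2.1, -0.6]
grip_width: 0.001
grip_force: 0.9
time_s: 3.7
ee_pos: [0.4599, -0.0074, 0.2426]
eef_rot: [3.142, -0.0, -3.141]
force: [-1.0, -0.8, 0.0]
grip_width: 0.0006
grip_force: 0.5
time_s: 4.4
ee_pos: [0.5103, 0.0139, 0.2426]
eef_rot: [3.142, -0.0, -3.141]
force: [-0.3, -0.6, -0.1]
grip_width: 0.0005
grip_force: 0.0
438 359.5319634703196 266.6232876712329
[-0.0613 -0.0091  0.036 ] -171.5500947360061
[-0.7, -0.28, 0.17] [0.0, -0.0, 0.0]
```

View pics/c1.png

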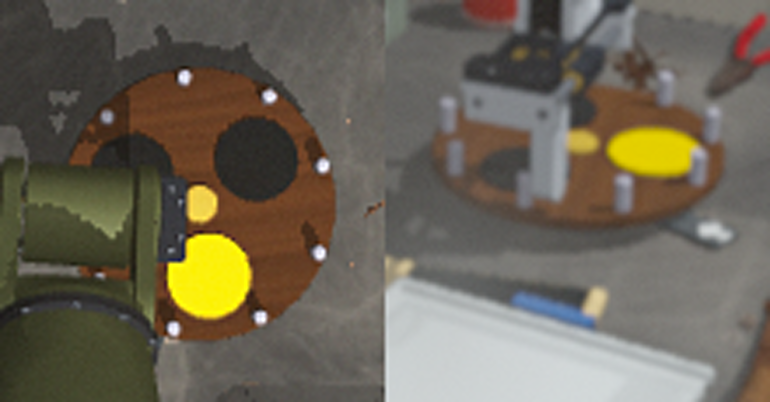

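Pad at 188.5°, needs 159.7°: about 29° more clockwise. Finger is behind the peg at 88°.

```bash

python3 -m jog '[[-1.1,0.1,0,0,0,0],[-2.2,0.1,0,0,0,0],[-3.4,0,0,0,0,0],[-4.5,-0.3,0,0,0,0],[-5.2,-0.5,0,0,0,0],[-5.2,-0.5,0,0,0,0],[-5.2,-0.5,0,0,0,0]]'
cat > yel.py <<'E'
from station import ctrl
from h import *
i=ctrl.camera("top")["img"];cv2.imwrite("pics/t_last.png",i);i=i[188:303,300:410].astype(int);m=(i[...,2]>180)&(i[...,1]>150)&(i[...,0]<60)
k,l,s,ce=cv2.connectedComponentsWithStats(m.astype(np.uint8));j=1+s[1:,4].argmax();u=ce[j]+[300,188];print(s[j],u)
y=atz("top",u,.036)-[.5252,-.0962,0];print(y,np.linalg.norm(y[:2]),np.degrees(np.arctan2(y[1],y[0])))
E
python3 yel.py; python3 d.py .562 .005 .042 180
```

```text
time_s: 5.2
ee_pos: [0.562, 0.0089, 0.2427]
eef_rot: [3.141, -0.0, -3.142]
force: [-0.1, 0.1, -0.8]
grip_width: 0.0003
grip_force: 0.0
[ 46  66  16  24 309] [352.6699 265.288 ]
[-0.0577  0.0115  0.036 ] 0.058776889132777836 168.76484991647897
[-0.01, -0.4, 0.17] [0.0, -0.0, 0.0]
```

```bash

python3 -m jog '[[0.6,0.2,0,0,0,0],[0.6,0.2,-4,0,0,0],[0.6,0.2,-8,0,0,0],[-6,14.2,-9,0,0,0.127],[-6,14.2,-9,0,0,0.127],[-6,14.2,-9,0,0,-0.127],[-6.5,14.2,-9,0,0,-0.127],[-6.5,14.2,-9,0,0,-0.127]]' 60 20
python3 yel.py; python3 d.py .6272 .1505 .135 187.3
python3 - <<'E'
import cv2
a=cv2.imread("pics/t_last.png")[188:303,300:410];cv2.imwrite("pics/c2.png",cv2.resize(a,None,fx=5,fy=5,interpolation=cv2.INTER_CUBIC))
E
```

```text
time_s: 6.05
ee_pos: [0.627, 0.1524, 0.3323]
eef_rot: [3.142, -0.0, -3.011]
force: [-0.2, -1.1, -0.1]
grip_width: 0.0562
grip_force: 0.0
[ 38  66  24  24 457] [349.3282 265.3611]
[-0.058   0.0214  0.036 ] 0.06186916194324679 159.73360377036283
[-0.04, -0.08, -0.17] [-0.0, -0.001, -0.002]
```

View pics/c2.png

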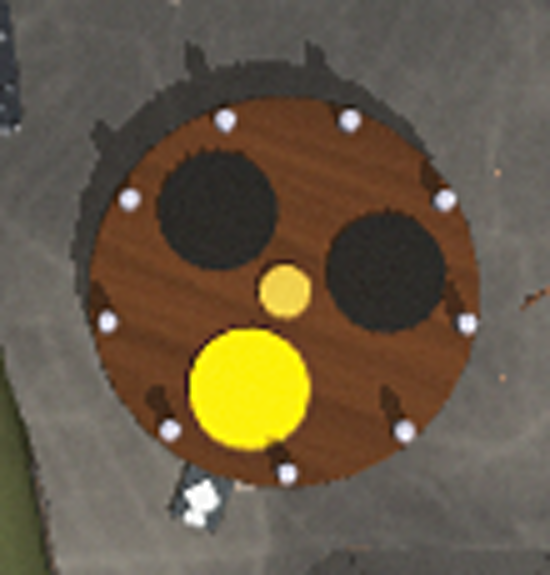

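Pad at 159.7° lines up with the pointer: boss (285,291), pad (249,389) and pointer (199,503) lie on one line. Next I lower onto the cap and grip it.

```bash

python3 -m jog '[[0,-0.1,4,0,0,0],[0,-0.1,8,0,0,0],[0,-0.1,9.4,0,0,0],[0,-0.1,9.4,0,0,0],[0,-0.1,9.4,0,0,0]]'
python3 -m jog '[[0,0,0,0,0,0],[0,0,0,0,0,0],[0,0,0,0,0,0],[0,0,0,0,0,0],[0,0,0,0,0,0],[0,0,0,0,0,0],[0,0,0,0,0,0]]' 5 25
python3 d.py .505 .160 .070 187.3
```

```text
time_s: 6.6
ee_pos: [0.6276, 0.1495, 0.2406]
eef_rot: [3.142, 0.002, -3.016]
force: [0.5, -0.5, 0.3]
grip_width: 0.0562
grip_force: 0.0
time_s: 7.3
ee_pos: [0.6273, 0.1501, 0.2388]
eef_rot: [3.141, 0.0, -3.014]
force: [0.2, 1.5, 0.8]
grip_width: 0.0161
grip_force: 25.0
[12.01, 2.54, -3.02] [0.0, 0.0, -0.0]
```

```bash

python3 -m jog '[[0,0,-3,0,0,0],[0,0,-6,0,0,0],[4,1,-6,0,0,0],[8,2,-6,0,0,0],[11.8,2,-6,0,0,0],[11.8,2,-6,0,0,0],[11.8,2,-4,0,0,0],[11.8,2,-2,0,0,0]]'
python3 d.py .5075 .155 .043 187.3
```

```text
time_s: 8.1
ee_pos: [0.5081, 0.1548, 0.2589]
eef_rot: [3.142, 0.002, -3.014]
force: [0.8, -0.8, -0.9]
grip_width: 0.016
grip_force: 25.0
[0.06, 0.03, 1.69] [0.0, 0.002, -0.0]
```

```bash

python3 -m jog '[[0,0,1,0,0,0],[0,0,1.5,0,0,0],[0,0,1.7,0,0,0],[0,0,1.7,0,0,0],[0,0,1.7,0,0,0]]'
python3 -m jog '[[0,0,0.1,0,0,0],[0,0,0.1,0,0,0]]'
python3 - <<'E'
from station import ctrl
import cv2,numpy as np
a=ctrl.camera("side")["img"][190:330,210:430];cv2.imwrite("pics/s3.png",cv2.resize(a,None,fx=3.6,fy=3.6,interpolation=cv2.INTER_CUBIC))
E
```

```text
time_s: 8.6
ee_pos: [0.508, 0.1548, 0.2423]
eef_rot: [3.142, 0.001, -3.014]
force: [-0.1, 0.4, -0.4]
grip_width: 0.0158
grip_force: 25.0
time_s: 8.8
ee_pos: [0.508, 0.1549, 0.2416]
eef_rot: [3.142, 0.001, -3.014]
force: [-1.4, -0.4, 5.9]
grip_width: 0.0157
grip_force: 25.0
```

View pics/s3.png

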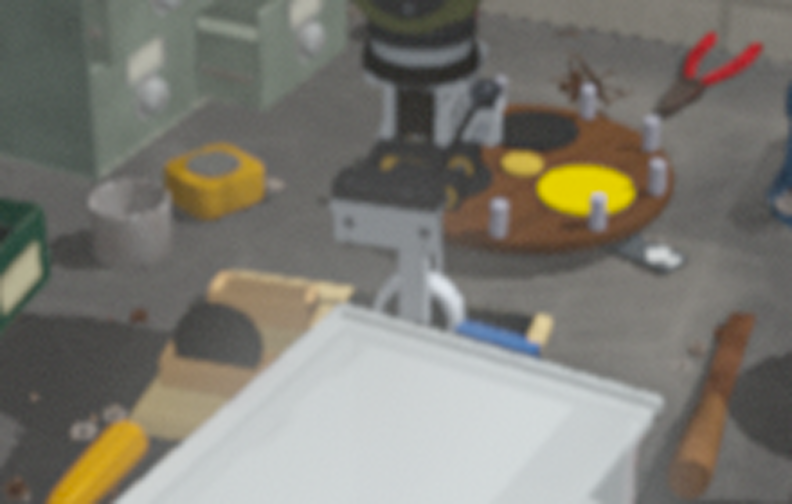

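Cap rests on the mat (6 N felt), black cap is still in its slot. The tote edge is near on the left, so I'll shift the cap 3 cm away from it... I mean stand it further left, then tip it to the right, away from the tote.

```bash

python3 -m jog '[[0,0,-0.6,0,0,0],[0,1.5,-0.6,0,0,0],[0,3,-0.6,0,0,0],[0,3,-0.6,0,0,0],[0,3,-0.2,0,0,0],[0,3,0,0,0,0],[0,3,0,0,0,0]]'
python3 -m jog '[[0,0,0,0,0,0],[0,0,0,0,0,0],[0,0,0,0,0,0],[0,0,0,0,0,0],[0,0,0,0,0,0],[0,0,0,0,0,0],[0,0,-0.5,0,0,0],[0,0,-1,0,0,0]]' 100
python3 - <<'E'
from station import ctrl
import cv2,numpy as np
a=ctrl.camera("side")["img"][190:330,210:430];cv2.imwrite("pics/s4.png",cv2.resize(a,None,fx=3.6,fy=3.6,interpolation=cv2.INTER_CUBIC))
E
```

```text
time_s: 9.55
ee_pos: [0.5041, 0.1847, 0.2414]
eef_rot: [3.141, 0.001, -3.015]
force: [-4.2, 3.9, 11.2]
grip_width: 0.0155
grip_force: 25.0
time_s: 10.35
ee_pos: [0.504, 0.1845, 0.2511]
eef_rot: [-3.142, -0.0, -3.014]
force: [-0.1, 0.2, -0.1]
grip_width: 0.0766
grip_force: 0.0
```

View pics/s4.png

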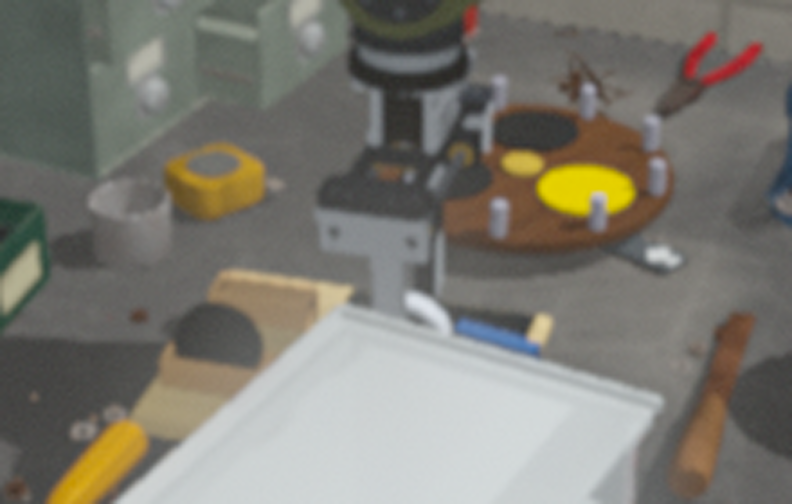

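Cap stands by itself between the open fingers. Now I tip it to the right.

```bash

python3 -m jog '[[0,0,0,0,0,0],[0,0,0,0,0,0],[0,-1.5,0,0,0,0],[0,-3,0,0,0,0],[0,-3.6,0,0,0,0],[0,-4,0,0,0,0],[0,-4.4,0,0,0,0],[0,-4.8,0,0,0,0]]'
python3 -m jog '[[0,-0.4,0,0,0,0],[0,-0.7,0,0,0,0],[0,-0.7,0,0,0,0],[0,-0.7,0,0,0,0],[0,-0.7,0,0,0,0]]'
python3 - <<'E'
from station import ctrl
import cv2,numpy as np
A=[]
for n,(r,c) in dict(side=(200,260),top=(195,215)).items():
    a=ctrl.camera(n)["img"][r:r+115,c:c+110];A.append(a)
cv2.imwrite("pics/s5.png",cv2.resize(np.hstack(A),None,fx=3.6,fy=3.6,interpolation=cv2.INTER_CUBIC))
E
```

```text
time_s: 11.2
ee_pos: [0.5101, 0.1367, 0.2507]
eef_rot: [3.142, 0.0, -3.014]
force: [-0.3, 0.0, -0.2]
grip_width: 0.0935
grip_force: 0.0
time_s: 11.7
ee_pos: [0.5109, 0.1301, 0.2507]
eef_rot: [-3.142, -0.0, -3.014]
force: [-0.9, -0.3, -0.0]
grip_width: 0.0939
grip_force: 0.0
```

View pics/s5.png

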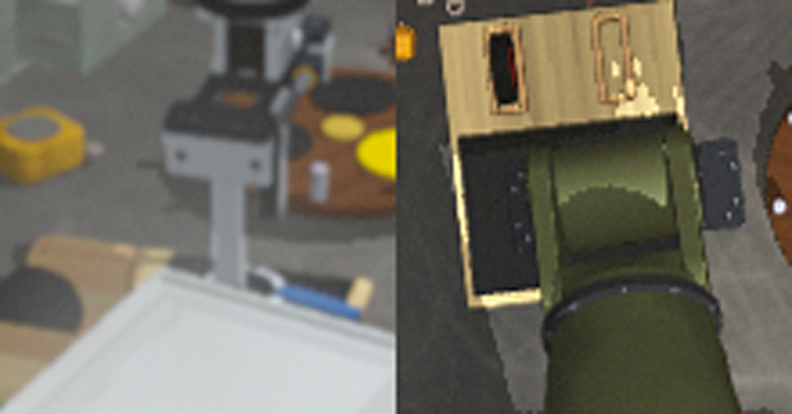

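```bash

python3 -m jog '[[0,0,-5,0,0,0],[0,0,-10,0,0,0],[0,-5,-10,0,0,0],[0,-10,-10,0,0,0],[0,-15,-10,0,0,0],[0,-18,-10,0,0,0],[0,-18,-10,0,0,0]]'
python3 - <<'E'
from station import ctrl
import cv2,numpy as np
from h import *
i=ctrl.camera("top")["img"];cv2.imwrite("pics/t6.png",i)
a=i[185:300,215:310];cv2.imwrite("pics/c6.png",cv2.resize(a,None,fx=5,fy=5,interpolation=cv2.INTER_CUBIC))
# mat polygon in image
c=np.array([.5476,.1855]);t=np.radians(7.31);x=np.array([np.cos(t),np.sin(t)]);y=np.array([-x[1],x[0]])
P=np.array([proj("top",[*(c+(-.043+sx*.064)*x+sy*.09*y),.02]) for sx,sy in((1,1),(1,-1),(-1,-1),(-1,1))])
m=np.zeros(i.shape[:2],np.uint8);cv2.fillPoly(m,[P.astype(np.int32)],1)
b=((i.max(2)>85)&(m>0)).astype(np.uint8);b=cv2.morphologyEx(b,cv2.MORPH_CLOSE,np.ones((5,5)))
k,l,s,ce=cv2.connectedComponentsWithStats(b)
for j in range(1,k):
    if s[j,4]>20:print(s[j],ce[j],atz("top",ce[j],.031))
E
```

```text
time_s: 12.5
ee_pos: [0.5339, -0.0516, 0.3507]
eef_rot: [-3.141, 0.0, -3.018]
force: [0.3, -0.2, 0.0]
grip_width: 0.0939
grip_force: 0.0
[266 240  21  21 166] [275.9759 250.5723] [0.5076 0.1453 0.031 ]
```

View pics/c6.png

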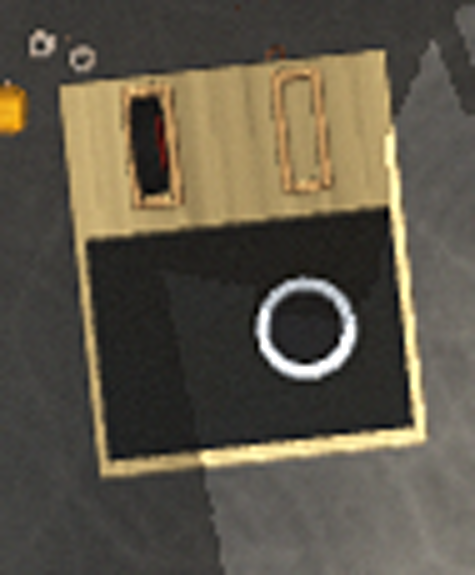

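Cap lies flat on the mat, ring centred at crop (306,328) → (0.509, 0.146), which agrees with the tipping geometry. The black cap is in its slot.

```bash
python3 d.py .509 .146 .151 187.3;
python3 -m jog '[[0,5,0,0,0,0],[0,10,0,0,0,0],[0,15,0,0,0,0],[0,19.9,0,0,0,0],[0,19.9,0,0,0,0],[0,19.9,4,0,0,0],[0,19.9,7,0,0,0],[0,19.9,7,0,0,0]]'
python3 d.py .509 .146 .018 187.3
```

```text
[0.02, 19.74, 0.06] [0.0, -0.0, -0.003]
time_s: 13.35
ee_pos: [0.5075, 0.1492, 0.2775]
eef_rot: [-3.141, -0.006, -3.013]
force: [-0.0, 0.1, 0.5]
grip_width: 0.0937
grip_force: 0.0
[-0.15, -0.33, 6.04] [-0.001, -0.006, 0.001]
```

```bash

python3 -m jog '[[0,-0.2,0,0,0,0],[0,-0.2,3,0,0,0],[0,-0.2,5,0,0,0],[0,-0.2,6.2,0,0,0],[0,-0.2,6.2,0,0,0],[0,-0.2,6.2,0,0,0]]'
python3 d.py .509 .146 .018 187.3
```

```text
time_s: 13.95
ee_pos: [0.5092, 0.1469, 0.2201]
eef_rot: [3.141, 0.002, -3.014]
force: [-0.0, 0.4, 0.4]
grip_width: 0.0942
grip_force: 0.0
[0.03, -0.09, 0.31] [0.0, 0.002, -0.0]
```

Tip is at 21 mm; I go 2 mm lower and grip.

```bash

python3 -m jog '[[0,-0.1,0.2,0,0,0],[0,-0.1,0.2,0,0,0],[0,-0.1,0.2,0,0,0],[0,-0.1,0.2,0,0,0],[0,-0.1,0.2,0,0,0],[0,-0.1,0.2,0,0,0],[0,-0.1,0.2,0,0,0]]' 50 25
python3 -m jog '[[0,0,-2,0,0,0],[0,0,-5,0,0,0],[0,0,-8,0,0,0],[0,0,-8,0,0,0]]'
python3 d.py .4672 -.0748 .12 159.7
```

```text
time_s: 14.65
ee_pos: [0.5089, 0.1459, 0.2169]
eef_rot: [3.142, 0.0, -3.014]
force: [-0.8, 0.1, 3.3]
grip_width: 0.0596
grip_force: 25.0
time_s: 15.05
ee_pos: [0.5094, 0.146, 0.3003]
eef_rot: [3.141, 0.006, -3.014]
force: [0.0, -1.1, -1.5]
grip_width: 0.0593
grip_force: 25.0
[6.98, -21.36, -1.92] [0.002, 0.006, 0.482]
```

```bash

python3 -m jog '[[1.5,-4.5,-2,0,0,0.1],[3,-9,-2,0,0,0.2],[4.5,-13.5,-2,0,0,0.3],[6,-18,-2,0,0,0.4],[7,-21.3,-2,0,0,0.482],[7,-21.3,-2,0,0,0.482],[7,-21.3,-2,0,0,0.482],[7,-21.3,-2,0,0,0.482]]'
python3 d.py .4672 -.0748 .040 159.7; python3 yel.py
```

```text
time_s: 15.85
ee_pos: [0.4666, -0.0735, 0.3163]
eef_rot: [3.142, -0.001, 2.789]
force: [-0.7, 0.3, -0.2]
grip_width: 0.0598
grip_force: 25.0
[-0.11, -0.1, 7.73] [0.0, -0.001, 0.001]
[55 53  1  1  1] [355. 241.]
[0.015  0.0055 0.036 ] 0.015996673191179138 20.197700887831857
```

```bash

python3 -m jog '[[-0.1,-0.1,3,0,0,0],[-0.1,-0.1,5,0,0,0],[-0.1,-0.1,6.5,0,0,0],[-0.1,-0.1,7.2,0,0,0],[-0.1,-0.1,7.2,0,0,0],[-0.1,-0.1,7.2,0,0,0],[-0.1,-0.1,7.2,0,0,0]]'
python3 d.py .4672 -.0748 .039 159.7
```

```text
time_s: 16.6
ee_pos: [0.4673, -0.0754, 0.2455]
eef_rot: [3.141, 0.001, 2.787]
force: [-0.5, -0.8, -0.9]
grip_width: 0.0591
grip_force: 25.0
[0.03, 0.06, 0.75] [0.0, 0.001, -0.0]
```

```bash

python3 -m jog '[[0,0,0.3,0,0,0],[0,0,0.5,0,0,0],[0,0,0.6,0,0,0],[0,0,0.6,0,0,0],[0,0,0.6,0,0,0]]'
```

```text
time_s: 17.1
ee_pos: [0.4671, -0.0756, 0.2388]
eef_rot: [-3.142, 0.0, 2.787]
force: [-0.6, 0.7, -0.1]
grip_width: 0.0593
grip_force: 25.0
```

```bash

python3 -m jog '[[0,0,0.1,0,0,0],[0,0,0.1,0,0,0],[0,0,0.1,0,0,0]]'
python3 -m jog '[[0,0,0,0,0,0],[0,0,0,0,0,0],[0,0,0,0,0,0],[0,0,0,0,0,0],[0,0,0,0,0,0],[0,0,-2,0,0,0],[0,0,-6,0,0,0],[0,0,-10,0,0,0]]' 80
python3 -m jog '[[0,4,-3,0,0,0],[0,9,-3,0,0,0],[0,14,-3,0,0,0],[0,19,-3,0,0,0],[0,24,-3,0,0,0],[0,24,-3,0,0,0],[0,24,-3,0,0,0]]'
python3 - <<'E'
from station import ctrl
from h import *
i=ctrl.camera("top")["img"];cv2.imwrite("pics/t7.png",i)
o=np.array([300,188]);a=i[188:303,300:410].astype(int)
yel=(a[...,2]>150)&(a[...,1]>120)&(a[...,0]<70)
def show(n,m,z):
    k,l,s,ce=cv2.connectedComponentsWithStats(m.astype(np.uint8))
    for j in range(1,k):
        if s[j,4]>25:
            p=(np.argwhere(l==j)[:,::-1]+o).astype(np.int32);c,r=cv2.minEnclosingCircle(p)
            w=atz("top",c,z);v=w-[.5252,-.0962,0];print(n,s[j],np.array(c),r,w,np.degrees(np.arctan2(v[1],v[0])))
show("yel",yel,.036)
si=(a.min(2)>110);show("silver",si,.052)
E
```

```text
time_s: 17.4
ee_pos: [0.4671, -0.0756, 0.2379]
eef_rot: [3.142, 0.0, 2.787]
force: [-0.8, 0.3, 2.5]
grip_width: 0.0591
grip_force: 25.0
time_s: 18.2
ee_pos: [0.4669, -0.0756, 0.3387]
eef_rot: [-3.141, -0.001, 2.787]
force: [0.9, -0.3, 0.2]
grip_width: 0.0753
grip_force: 0.0
time_s: 18.9
ee_pos: [0.5504, 0.1501, 0.3672]
eef_rot: [-3.141, -0.001, 2.789]
force: [-1.2, -0.3, 1.0]
grip_width: 0.0748
grip_force: 0.0
yel [ 38  66  24  24 124] [349.5 265.5] 12.103818893432617 [ 0.4668 -0.0753  0.036 ] 160.31277077077976
silver [ 41  68  20  20 143] [350.1415 265.3679] 10.131539344787598 [ 0.4674 -0.0761  0.052 ] 160.86714434328667
silver [ 0 79 20 16 80] [309.5 273. ] 9.552586555480957 [0.4428 0.0437 0.052 ] 120.50242890534633
silver [94 81 16 11 59] [401.7373 273.0085] 8.295555114746094 [ 0.4474 -0.2292  0.052 ] -120.32687127903186
silver [  2  94  52  21 480] [327.5 294.5] 25.62235450744629 [ 0.3803 -0.0105  0.052 ] 149.3964788799026
```

Pad is still at 160°, the cap is within about 1 mm of its centre, and the gripper is clear.

```bash
python3 -m jog '[[0,0,0,0,0,0],[0,0,0,0,0,0],[0,0,0,0,0,0]]'; python3 -c "
from station import ctrl
print(ctrl.hand_in())"
```

```text
time_s: 19.25
ee_pos: [0.5504, 0.1486, 0.368]
eef_rot: [3.141, 0.0, 2.786]
force: [-0.5, -0.2, 0.3]
grip_width: 0.0753
grip_force: 0.0
the job is handed in; nothing more can be done
None
```

The job is handed in at 19 s, with no verdict returned: by the last camera check the silver cap was about 1 mm off the yellow pad's centre, the pad was at the pointer and the gripper was clear; the black cap was still in its slot when last seen, just before the final move.

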